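# Tally a tube on the lever counter

## Robot

A 7-joint arm with a two-finger parallel gripper is mounted at the origin on a cart in front of the work surface, level with it; the furniture and walls round the work are solid. World frame = base frame: x ahead of the robot, y to its left, z up, the work surface at z = 0. Lengths are in m, angles in rad, forces in N, time in s.
With the tool pointing down it reaches from about 0.425 to 0.925 m from the base axis. Payload 6.8 kg.
Tool frame: the origin (TCP) lies midway between the tips of the shut fingers; the grasp point (between the pads) lies 19 mm behind it; z points along the fingers, y is the direction in which the jaws open and shut (so a half turn about z gives the same grasp; the last joint's range is limited). The gripper opens to 85 mm and grips with 20 to 120 N. Pads are 22 mm wide; open, the fingers measure 114 mm over their backs; the gripper's body (76 mm by 85 mm) begins 54 mm behind the grasp point. The pads swing forward as they close: fully open they stand 13 mm farther back than shut.
Start: joints at [1.227, 0.477, 0.022, 1.555, -0.011, 1.109, -0.083], TCP at [0.158, -0.656, 0.231] pointing down, gripper open.
Joint ranges: [-2.96, 2.96], [-0.34, 2.1], [-1.41, 1.46], [0.24, 2.44], [-1.37, 4.51], [0.17, 1.92], [-2.96, 2.96]. Speed limits (rad/s): [2.39, 2.39, 3.14, 3.14, 3.14, 3.14, 3.14].

## Interface

Orientations are given as a rotation vector (axis times angle).
In Python, from bench import r, imaging gives the robot as it stands.
- The arm moves only by the tool jog_arm, never from a script. Its argument "rows" is a list of rows, each an object with "delta_rot": the turn, a rotation vector about the tool's x, y, z in degrees, a list of three; "xyz": the shift along the tool's x, y, z in cm, a list of three; "fingers": the closure, from 0 (fully open) to 1 (shut). A call has exactly 5 rows; each row is the pose to reach, as a shift and turn from the pose measured when the call began, along the tool's axes at that moment; what a row does not reach only later rows make up. A row lasts 1/12 s, in which the tool goes at most 41.7 mm and 7.16 degrees, less where a joint would pass 70% of its speed; a pose out of reach is approached as far as the arm can. A call with a gripper value outside its range is refused whole. The fingers move at their own pace and stop on an object; "grip_force" is the grip in N (left out, the last holds). Time passes only in rows, so rows that repeat a pose let the fingers close, or fill a call up. It gives the time, the measured TCP pose, the force and the opening at its end, in the units of the state.
- r.get_obs(): the state, without advancing time (a new reading comes with each control period).
- imaging.grab_frame(name): name is "scene" or "top" or "wrist"; returns the picture (384x512x3 uint8, blue, green, red); there is no depth.
- imaging.camera_info(name): a dict with "camera_matrix" (3x3 intrinsics, pixels), "k1" (the pictures are not rectified: a ray, as slopes to the right and down, at radius r is drawn at 1 + k1 r^2 times it, then the intrinsics apply), "xyz" and "attitude" of the camera in the world. Camera axes: x right, y down, z forward; pixel columns grow to the right and rows downward; lengths in m; the calibration is good to about 2 mm. A picture is of the moment at which its call begins: read the wrist's pose just before it. camera_info takes no time and is no camera call; for the wrist camera it gives the pose at the moment of the call.
- r.hand_in(): hands the job in, once; it reports no verdict.
Trained networks look in the newest picture that a camera, given by its name, has taken for a name from the list of things; names that differ only in an ending like _2 or _b are one class to them, and where a whole thing is asked for, a point or a joint stands for the part that bears it (a point fixed in the world has none). Each returns a list of dicts, best first, with "conf" (0 to 1); they miss things now and then, are a little off and sometimes report something else, mostly with a low value. They report only what shows in the picture. A call takes as long as a camera call. They do not tell look-alikes from the thing itself.
- imaging.find_in(camera, query): "position" ([column, row] in pixels, amid what is visible of it).
- imaging.cut_out(camera, query): "region" (384x512 bool, what is visible of it) and "position" ([column, row] in pixels, amid what is visible of it).
- imaging.tip_of(camera, query): "position" ([column, row] in pixels: a listed point, or the origin of a listed thing).
The state is a dict: "clock": time; "joints": joint angles; "qvel": joint speeds; "tau": joint torques, N m; "tcp_pos": TCP position; "orientation": TCP orientation; "contact_force": force on the tool from outside, world axes, zero at the start; "moment": the same for the moment, N m; "grip_width": finger opening in m.
Only numpy, scipy, OpenCV 4.12 (cv2) and the standard library are available. Lean on these libraries where they do the work, as an engineer would, in place of code of your own. Each camera call takes 0.05 s, during which the arm holds its last target.

## Task

One more tube has gone into the rack, so log it on the tally counter that stands in front of the tube rack out on the open bench (not the rack under the shelf): swing its lever all the way to its stop, then let go so that it springs back to rest. Leave the lever of the other counter, the one in front of the bottles, alone, and do not shift or topple the tube rack.

Things in the scene. Friction and masses are not known exactly. Their poses are not given: they have to be found in the camera images.
- tube_counter_pivot (a point): lever pivot of the tube counter: a grey box 96 x 86 mm, fixed to the bench on a dark plate 112 x 100 mm, in front (robot's side) of the tube rack. The point is on the vertical pivot axis at the housing's top, 45 mm above the bench, 25 mm behind its centre. x points from the housing's front (white drums) to its back, towards the rack; y to its left; z up. It does not move
- tube_counter_post (a point): finger post of that lever: upright, white, round, 14 mm thick, 65 mm from the pivot axis, from 52 to 92 mm above the bench; this point is on its axis at 75 mm. At rest the steel arm points to the housing's front and 29 deg to its left; it swings anticlockwise from above, over the housing's front part to its right. All else on the counter is under 58 mm high, so fingertips can pass above that
- tube_counter_lever (a joint): swing of that lever, rad: 0 at rest, growing anticlockwise seen from above, 1.0 at the stop. A spring drives it back to 0 by itself; about 1.4 N at the post starts it and 4 N holds it at the stop
- bottle_counter_post (a point): the finger post of the lever of the other, identical counter, which stands in front of two blue-capped bottles and is not to be used. Same size, height and place on its lever as the first post
- bottle_counter_lever (a joint): swing of the other counter's lever, rad: 0 at rest; must stay there
- tube_rack: white test-tube rack with tubes, 60 x 200 x 132 mm, loose, on the open bench (another, under the shelf at the back left, plays no part), with its nearest part about 55 mm behind the tube counter's housing; origin at the centre of its underside, y along its length, z up
There are look-alikes about, which are no part of the job. What is shaped like the part that bears tube_counter_pivot but red is not meant.

How it is judged:
By the outcome, as a careful person would: the job done as asked, in the order asked, and still so for the second after the job is handed in, with the robot touching nothing.
It also fails if it takes over 32 s, if anything falls off the work surface, if the arm or the gripper's body presses on something with over 40 N, if the wrist force passes 120 N, or if a joint passes its speed limit or range.

## Working session

There is one attempt and no reset: what is moved stays moved. The work goes in short steps, Python scripts to look and compute and a tool call to move; the robot and the scene stay as the last step left them, time stands still between calls to the robot, and variables do not carry over. Pictures are saved under pics/ and viewed, and the job is handed in when it is done.

Besides the shell and the picture viewer there is one more tool, called as a command line: name --argument value ..., lists and objects as JSON in quotes. jog_arm: Moves the arm, as the interface text tells. Its arguments: {"type":"object","properties":{"rows":{"type":"array","items":{"type":"object","properties":{"delta_rot":{"type":"array","items":{"type":"number"}},"xyz":{"type":"array","items":{"type":"number"}},"fingers":{"type":"number"}}}},"grip_force":{"type":"number"}},"required":["rows"]}

```bash
ls; mkdir -p pics; python3 - <<'E'
from bench import r, imaging
import cv2
print(r.get_obs())
for c in ("scene","top"):
    im=imaging.grab_frame(c); cv2.imwrite(f"pics/{c}1.png",im)
    print(c,imaging.camera_info(c))
    for q in ("tube_counter_post","tube_counter_pivot"):
        print(q,imaging.tip_of(c,q))
print(r.get_obs()["clock"])
E
```

```text
pics
{'clock': 0.0, 'joints': array([ 1.2268774 ,  0.47779112,  0.02234622,  1.55641415, -0.01147719,
        1.10927547, -0.0831316 ]), 'qvel': array([-0.00036968,  0.00132244,  0.00092137, -0.00031655, -0.00070313,
       -0.00016822, -0.00151673]), 'tau': array([ 5.30105881e-04, -5.96443534e+01,  1.60788048e+00, -2.81197912e+01,
        1.23657405e-02,  9.39902879e-03, -1.33995735e-05]), 'tcp_pos': array([ 0.15755242, -0.65577553,  0.2303476 ]), 'orientation': array([-3.11806971e+00, -3.69354993e-01,  5.62743864e-04]), 'contact_force': array([ 0.02167493, -0.48045411,  0.31158536]), 'moment': array([ 0.02108164, -0.00673501,  0.02310088]), 'grip_width': 0.08513285536276778}
scene {'camera_matrix': array([[373.23180286,   0.        , 254.31223956],
       [  0.        , 373.23180286, 188.65261538],
       [  0.        ,   0.        ,   1.        ]]), 'k1': 0.00196933871728931, 'xyz': array([-0.09102331,  1.06718209,  0.63407886]), 'attitude': array([-0.70726863,  2.32041095, -1.42199413])}
tube_counter_post [{'position': [133.8, 271.6], 'conf': 0.65}, {'position': [281.7, 194.0], 'conf': 0.6}]
tube_counter_pivot [{'position': [273.6, 195.2], 'conf': 0.9}, {'position': [140.1, 264.4], 'conf': 0.55}]
top {'camera_matrix': array([[402.31054163,   0.        , 252.83811622],
       [  0.        , 402.31054163, 191.73315628],
       [  0.        ,   0.        ,   1.        ]]), 'k1': -0.0089979636985805, 'xyz': array([0.42350124, 0.15377495, 1.65623374]), 'attitude': array([-2.14292154,  2.20717798, -0.11838064])}
tube_counter_post [{'position': [244.1, 222.5], 'conf': 0.55}, {'position': [116.3, 206.5], 'conf': 0.46}]
tube_counter_pivot [{'position': [134.1, 191.6], 'conf': 0.74}, {'position': [258.0, 210.7], 'conf': 0.61}]
0.3
```

View pics/scene1.png

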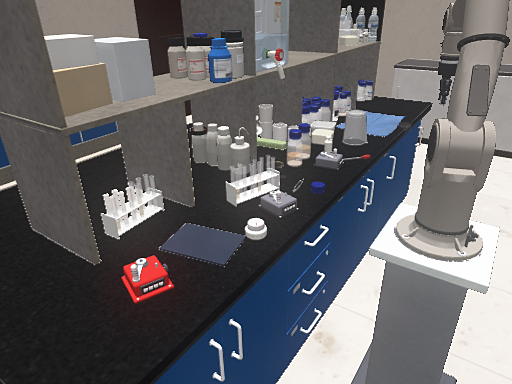

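View pics/top1.png

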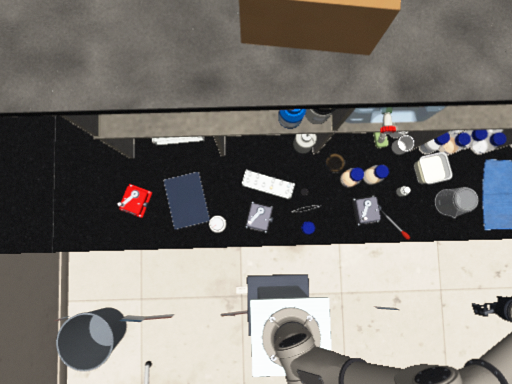

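The scene view shows the target grey counter at about (279,203), in front of the open-bench rack at (253,186). The red look-alike is at (147,278) and the other counter at (330,158). In the top view the target is at (260,216), the bottle counter at (367,209) and the red one at (136,200).

```bash
cat > h.py <<'E'
import numpy as np, cv2
from scipy.spatial.transform import Rotation as R
def ray(ci,px):
    K=ci["camera_matrix"];k=ci["k1"]
    d=cv2.undistortPoints(np.array([[px]],float),K,np.array([k,0,0,0,0.]))[0,0]
    w=R.from_rotvec(ci["attitude"]).apply([d[0],d[1],1.]); return np.array(ci["xyz"]),w
def atz(ci,px,z):
    o,d=ray(ci,px); return o+d*(z-o[2])/d[2]
def proj(ci,P):
    p=R.from_rotvec(ci["attitude"]).inv().apply(np.array(P)-ci["xyz"])
    x=p[:2]/p[2]; x=x*(1+ci["k1"]*(x@x)); K=ci["camera_matrix"]
    return K[:2,:2]@x+K[:2,2]
def tri(a,pa,b,pb):
    o1,d1=ray(a,pa);o2,d2=ray(b,pb)
    s=np.linalg.lstsq(np.c_[d1,-d2],o2-o1,rcond=None)[0]
    p,q=o1+s[0]*d1,o2+s[1]*d2
    return (p+q)/2,np.linalg.norm(p-q)
E
python3 - <<'E'
from bench import imaging
from h import *
T=imaging.camera_info("top");S=imaging.camera_info("scene")
print("post top",atz(T,[244.1,222.5],.075),"pivot",atz(T,[258,210.7],.045))
print("post scene",atz(S,[281.7,194],.075),"piv",atz(S,[273.6,195.2],.045))
t=cv2.imread("pics/top1.png")[160:260,210:310];s=cv2.imread("pics/scene1.png")[150:230,230:330]
cv2.imwrite("pics/c1.png",np.hstack([cv2.resize(t,(400,400),interpolation=2),cv2.resize(s,(400,320),interpolation=2)[:320] if 0 else cv2.copyMakeBorder(cv2.resize(s,(400,320),interpolation=2),0,80,0,0,0)]))
print(r"base",proj(T,[0.158,-.656,.23]))
E
```

```text
post top [0.46006877 0.1737449  0.075     ] pivot [0.50624362 0.11715298 0.045     ]
post scene [0.45385168 0.14040657 0.075     ] piv [0.50171218 0.11296109 0.045     ]
base [483.09962587 300.84977597]
```

View pics/c1.png

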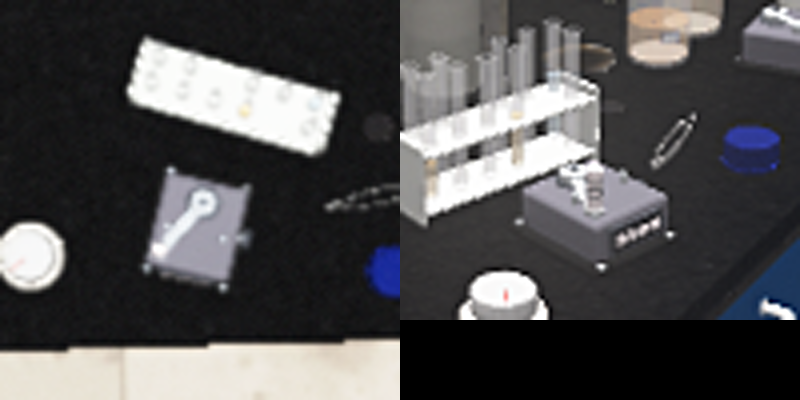

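```bash
python3 - <<'E'
from bench import imaging
from h import *
T=imaging.camera_info("top");S=imaging.camera_info("scene")
c=lambda u,v:[210+(u-1.5)/4,160+(v-1.5)/4]
s=lambda u,v:[230+(u-401.5)/4,150+(v-1.5)/4]
print("post top@85",atz(T,c(159,247),.09),"piv",atz(T,c(204,201),.055))
print("post scene top",atz(S,s(595,177),.092), "foot",atz(S,s(592,207),.055))
print("post tri",tri(T,c(159,247),S,s(595,178)))
print("pivot tri",tri(T,c(204,201),S,s(573,176)))
P=[atz(T,c(*q),.0)[:2] for q in [(170,172),(248,186),(224,288),(147,268)]];print(P)
for i in range(4):
  d=P[(i+1)%4]-P[i];print(np.linalg.norm(d),np.degrees(np.arctan2(d[1],d[0])))
print(np.mean(P,0))
E
```

```text
post top@85 [0.46346923 0.1529586  0.09      ] piv [0.50870639 0.10682608 0.055     ]
post scene top [0.44651893 0.17344769 0.092     ] foot [0.45795222 0.15864079 0.055     ]
post tri (array([0.46195837, 0.15187884, 0.07740768]), np.float64(0.004245735241582181))
pivot tri (array([0.50897404, 0.10644488, 0.04615504]), np.float64(0.00047333996369153486))
[array([0.54258132, 0.13932376]), array([0.52575901, 0.05936355]), array([0.42188951, 0.08756597]), array([0.44465617, 0.16583609])]
0.08171062139197816 -101.88082148372257
0.10763015386193299 164.8093984591354
0.0815140032446008 73.78171284481199
0.10145066636167002 -15.149128139317137
[0.4837215  0.11302234]
```

```bash
cat >> h.py <<'E'
def to(*pts):
    from bench import r
    o=r.get_obs(); Rt=R.from_rotvec(o["orientation"])
    M=Rt.as_matrix()
    print("t",o["clock"],"p",o["tcp_pos"].round(4),"F",o["contact_force"].round(1),"yaw_y",np.degrees(np.arctan2(M[1,1],M[0,1])).round(1),"tilt",M[:,2].round(3))
    for p in pts: print(p, (Rt.inv().apply(np.array(p)-o["tcp_pos"])*100).round(2))
E
python3 - <<'E'
from bench import imaging
from h import *
T=imaging.camera_info("top")
to((.29,-.50,.27),(.42,-.35,.27))
for n,p in dict(knob=(217,224),beaker=(457,203),bott=(353,177),otherc=(367,209)).items(): print(n,atz(T,p,.04))
E
```

```text
t 0.3 p [ 0.1577 -0.6562  0.231 ] F [-0.5  0.2  0.4] yaw_y -76.5 tilt [-0.     0.001 -1.   ]
(0.29, -0.5, 0.27) [ 16.52 -12.1   -3.9 ]
(0.42, -0.35, 0.27) [ 32.66 -23.64  -3.89]
knob [0.45811107 0.28277177 0.04      ]
beaker [ 0.51371183 -0.69023709  0.04      ]
bott [ 0.6319499  -0.27310869  0.04      ]
otherc [ 0.50032279 -0.32262327  0.04      ]
```

jog_arm --rows '[{"xyz": [3, -2, -1.5], "delta_rot": [0, 0, 6], "fingers": 1}, {"xyz": [6, -4.4, -3], "delta_rot": [0, 0, 12], "fingers": 1}, {"xyz": [9.2, -6.8, -4], "delta_rot": [0, 0, 18], "fingers": 1}, {"xyz": [12.5, -9.2, -4], "delta_rot": [0, 0, 24], "fingers": 1}, {"xyz": [16, -11.6, -4], "delta_rot": [0, 0, 28.5], "fingers": 1}]'

```text
clock: 0.72
tcp_pos: [0.2864, -0.5055, 0.272]
orientation: [3.113, -0.419, 0.001]
contact_force: [0.2, -0.6, -0.5]
grip_width: 0.0254
```

```bash
python3 -c "
from h import *
to((.40,-.37,.27),(.46,-.2,.27),(.475,0,.27))"
```

```text
t 0.7167 p [ 0.2864 -0.5055  0.272 ] F [ 0.2 -0.6 -0.5] yaw_y -105.4 tilt [ 0.001 -0.001 -1.   ]
(0.4, -0.37, 0.27) [  7.37 -16.08   0.2 ]
(0.46, -0.2, 0.27) [  8.65 -34.06   0.19]
(0.475, 0, 0.27) [  4.8  -53.74   0.17]
```

jog_arm --rows '[{"xyz": [1.7, -3.6, 0], "delta_rot": [0, 0, 0], "fingers": 1}, {"xyz": [3.4, -7.2, 0], "delta_rot": [0, 0, 0], "fingers": 1}, {"xyz": [5.1, -10.9, 0], "delta_rot": [0, 0, 0], "fingers": 1}, {"xyz": [6.7, -14.6, 0], "delta_rot": [0, 0, 0], "fingers": 1}, {"xyz": [7.7, -18.5, 0], "delta_rot": [0, 0, 0], "fingers": 1}]'

```text
clock: 1.13
tcp_pos: [0.4113, -0.346, 0.2722]
orientation: [3.112, -0.419, 0.003]
contact_force: [0.6, -0.7, -0.3]
grip_width: -0.0003
```

jog_arm --rows '[{"xyz": [0.3, -4, 0], "delta_rot": [0, 0, 0], "fingers": 1}, {"xyz": [0.6, -8, 0], "delta_rot": [0, 0, 0], "fingers": 1}, {"xyz": [0.6, -12, 0], "delta_rot": [0, 0, 0], "fingers": 1}, {"xyz": [0.3, -16, 0], "delta_rot": [0, 0, 0], "fingers": 1}, {"xyz": [-0.2, -20, 0], "delta_rot": [0, 0, 0], "fingers": 1}]'

```text
clock: 1.55
tcp_pos: [0.4626, -0.1507, 0.2722]
orientation: [3.112, -0.419, 0.004]
contact_force: [0.7, 0.1, 0.5]
grip_width: -0.0003
```

```bash
python3 -c "
from h import *
to((.475,.05,.25),(.476,.199,.2),(.476,.199,.066))"
```

```text
t 1.55 p [ 0.4626 -0.1507  0.2722] F [0.7 0.1 0.5] yaw_y -105.3 tilt [ 0.003 -0.002 -1.   ]
(0.475, 0.05, 0.25) [ -4.11 -19.68   2.19]
(0.476, 0.199, 0.2) [ -7.97 -34.09   7.16]
(0.476, 0.199, 0.066) [ -8.01 -34.1   20.56]
```

jog_arm --rows '[{"xyz": [-0.9, -4, 0], "delta_rot": [0, 0, 0], "fingers": 1}, {"xyz": [-1.8, -8, 0], "delta_rot": [0, 0, 0], "fingers": 1}, {"xyz": [-2.7, -12, 0], "delta_rot": [0, 0, 0], "fingers": 1}, {"xyz": [-3.6, -16, 0], "delta_rot": [0, 0, 0], "fingers": 1}, {"xyz": [-4.5, -20, 0], "delta_rot": [0, 0, 0], "fingers": 1}]'

```text
clock: 1.97
tcp_pos: [0.4717, 0.056, 0.2722]
orientation: [3.112, -0.419, 0.006]
contact_force: [0.9, 0.3, 0.7]
grip_width: 0.0002
```

```bash
python3 - <<'E'
from bench import imaging
from h import *
to((.476,.199,.2))
im=imaging.grab_frame("wrist"); cv2.imwrite("pics/w1.png",im)
W=imaging.camera_info("wrist"); print(W)
for q in ("tube_counter_post","tube_counter_pivot"): 
    for d in imaging.tip_of("wrist",q): print(q,d,atz(W,d["position"],.075 if "post" in q else .045))
E
```

```text
t 1.9667 p [0.4717 0.056  0.2722] F [0.9 0.3 0.7] yaw_y -105.3 tilt [ 0.003 -0.002 -1.   ]
(0.476, 0.199, 0.2) [ -3.4  -13.91   7.19]
{'camera_matrix': array([[312.10869606,   0.        , 258.15537355],
       [  0.        , 312.10869606, 192.5426437 ],
       [  0.        ,   0.        ,   1.        ]]), 'k1': -0.026379620023401204, 'xyz': array([0.54832123, 0.04380344, 0.41585805]), 'attitude': array([ 1.79173097, -2.32259589, -0.36676102])}
tube_counter_post {'position': [176.1, 201.3], 'conf': 0.92} [0.45691843 0.16785522 0.075     ]
tube_counter_pivot {'position': [207.4, 147.1], 'conf': 0.84} [0.50433223 0.11971136 0.045     ]
```

View pics/w1.png

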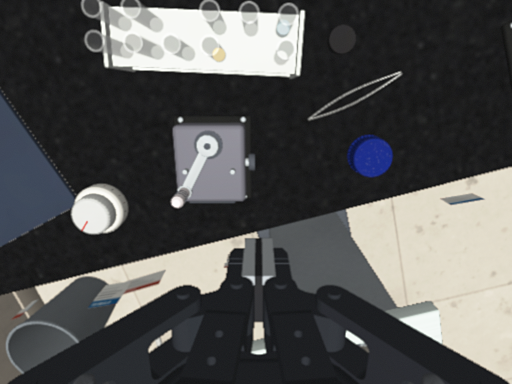

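The wrist view shows the grey counter with its pivot at (207,147) and its post top at (177,201), with the rack behind at (200,40). The arm was still settling when I took it, so I'll measure again at rest.

```bash
python3 - <<'E'
from bench import imaging
from h import *
W=imaging.camera_info("wrist")
im=imaging.grab_frame("wrist"); cv2.imwrite("pics/w2.png",im)
W2=imaging.camera_info("wrist"); print(W["xyz"],W2["xyz"])
for q in ("tube_counter_post","tube_counter_pivot"): 
    for d in imaging.tip_of("wrist",q): print(q,d,atz(W,d["position"],.075 if "post" in q else .045))
cv2.imwrite("pics/w2c.png",cv2.resize(im[90:230,140:290],None,fx=4,fy=4,interpolation=2))
to((.476,.199,.2))
E
```

```text
[0.54865511 0.03630749 0.41532554] [0.5486974  0.03352639 0.41506119]
tube_counter_post {'position': [178.1, 196.1], 'conf': 0.55} [0.46280588 0.15463896 0.075     ]
tube_counter_pivot {'position': [211.9, 146.0], 'conf': 0.58} [0.50434563 0.10517842 0.045     ]
t 2.2667 p [0.472  0.0528 0.2717] F [ 0.9 -0.2 -0.6] yaw_y -105.4 tilt [ 0.002 -0.003 -1.   ]
(0.476, 0.199, 0.2) [ -3.52 -14.22   7.14]
```

View pics/w2c.png

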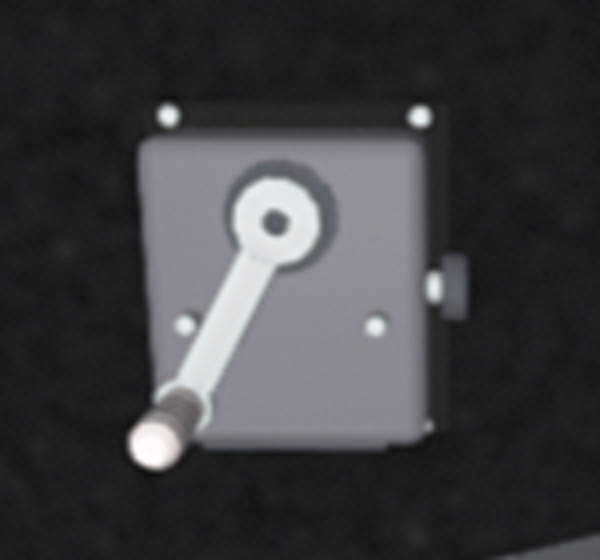

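```bash
python3 - <<'E'
from bench import imaging
from h import *
W=imaging.camera_info("wrist")
W["xyz"]=np.array([.5487,.0355,.4152])
f=lambda u,v:[140+(u-1.5)/4,90+(v-1.5)/4]
print(W["attitude"],atz(W,f(275,222),.055),atz(W,f(155,445),.092),atz(W,f(183,408),.055))
for q in [(169,116),(420,117)]: print(atz(W,f(*q),.01))
E
```

```text
[ 1.77487285 -2.33132446 -0.3637044 ] [0.50791701 0.10589011 0.055     ] [0.46258372 0.14962698 0.092     ] [0.46166439 0.1504318  0.055     ]
[0.54397121 0.1366509  0.01      ]
[0.52232592 0.05991497 0.01      ]
```

jog_arm --rows '[{"xyz": [-1, -4, 1.4], "delta_rot": [0, 0, 0], "fingers": 1}, {"xyz": [-2, -8, 2.8], "delta_rot": [0, 0, 0], "fingers": 1}, {"xyz": [-2.9, -11.6, 4.2], "delta_rot": [0, 0, 0], "fingers": 1}, {"xyz": [-3.5, -14.2, 5.6], "delta_rot": [0, 0, 0], "fingers": 1}, {"xyz": [-3.5, -14.2, 7.1], "delta_rot": [0, 0, 0], "fingers": 1}]'

```text
clock: 2.68
tcp_pos: [0.4763, 0.204, 0.2003]
orientation: [-3.112, 0.414, -0.005]
contact_force: [0.3, 0.2, 0.4]
grip_width: 0.0001
```

```bash
python3 -c "
from h import *
to((.476,.199,.066))"
```

```text
t 2.6833 p [0.4763 0.204  0.2003] F [0.3 0.2 0.4] yaw_y -105.2 tilt [ 0.003  0.001 -1.   ]
(0.476, 0.199, 0.066) [ 0.07  0.52 13.43]
```

jog_arm --rows '[{"xyz": [0, 0.3, 3.3], "delta_rot": [0, 0, 0], "fingers": 1}, {"xyz": [0, 0.3, 6.6], "delta_rot": [0, 0, 0], "fingers": 1}, {"xyz": [0, 0.3, 9.9], "delta_rot": [0, 0, 0], "fingers": 1}, {"xyz": [0, 0.3, 13.4], "delta_rot": [0, 0, 0], "fingers": 1}, {"xyz": [0, 0.3, 13.4], "delta_rot": [0, 0, 0], "fingers": 1}]'

```text
clock: 3.1
tcp_pos: [0.4726, 0.1971, 0.0606]
orientation: [3.109, -0.418, -0.009]
contact_force: [-0.1, -0.9, -0.0]
grip_width: 0.0001
```

```bash
python3 - <<'E'
from h import *
from bench import imaging
im=imaging.grab_frame("scene"); im2=imaging.grab_frame("wrist")
cv2.imwrite("pics/s3.png",np.hstack([cv2.resize(im[140:240,230:330],(400,400),interpolation=2),cv2.resize(im2,(400,300))[:300] if 0 else cv2.copyMakeBorder(cv2.resize(im2,(400,300)),0,100,0,0,0)]))
piv=np.array([.508,.106]); n=np.array([np.cos(np.radians(-105)),np.sin(np.radians(-105))])
pts=[]
for a in np.radians([0,10,20,30,40,50,57.3,60]):
    th=np.radians(135.5)+a
    c=piv+.065*np.array([np.cos(th),np.sin(th)])-n*.0215
    pts.append((*c.round(4),.066))
to(*pts)
E
```

```text
t 3.2 p [0.4758 0.1997 0.0659] F [0.3 0.1 0.7] yaw_y -105.3 tilt [ 0.001 -0.    -1.   ]
(np.float64(0.4672), np.float64(0.1723), 0.066) [-0.11  2.86 -0.01]
(np.float64(0.46), np.float64(0.1636), 0.066) [-0.57  3.89 -0.01]
(np.float64(0.4544), np.float64(0.1537), 0.066) [-0.85  5.   -0.01]
(np.float64(0.4506), np.float64(0.143), 0.066) [-0.94  6.13 -0.01]
(np.float64(0.4488), np.float64(0.1319), 0.066) [-0.82  7.25 -0.01]
(np.float64(0.4489), np.float64(0.1205), 0.066) [-0.51  8.34 -0.01]
(np.float64(0.4502), np.float64(0.1124), 0.066) [-0.17  9.09 -0.01]
(np.float64(0.4509), np.float64(0.1094), 0.066) [-0.02  9.36 -0.01]
```

View pics/s3.png

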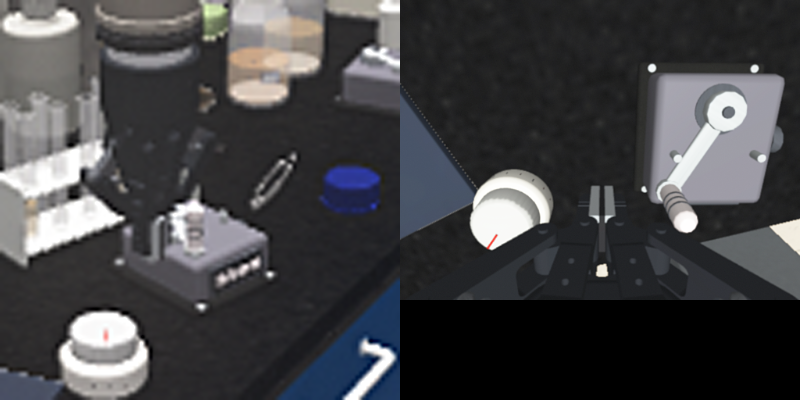

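The scene crop shows the fingers standing left of the counter. The wrist view shows the post to the right of the fingertips and clear of the knob. I'll push along the arc.

jog_arm --rows '[{"xyz": [-0.1, 2.0, 0], "delta_rot": [0, 0, 0], "fingers": 1}, {"xyz": [-0.2, 3.2, 0], "delta_rot": [0, 0, 0], "fingers": 1}, {"xyz": [-0.5, 4.2, 0], "delta_rot": [0, 0, 0], "fingers": 1}, {"xyz": [-0.8, 5.2, 0], "delta_rot": [0, 0, 0], "fingers": 1}, {"xyz": [-0.9, 6.2, 0], "delta_rot": [0, 0, 0], "fingers": 1}]'

```text
clock: 3.62
tcp_pos: [0.4514, 0.1425, 0.0674]
orientation: [-3.112, 0.416, -0.007]
contact_force: [0.6, 2.9, 3.6]
grip_width: 0.0001
```

```bash
python3 - <<'E'
from h import *
from bench import imaging
im2=imaging.grab_frame("wrist"); cv2.imwrite("pics/w4.png",im2)
to((.4502,.1124,.066))
E
```

```text
t 3.6667 p [0.4505 0.14   0.0668] F [-0.   0.   3.5] yaw_y -105.3 tilt [ 0.003 -0.001 -1.   ]
(0.4502, 0.1124, 0.066) [0.7  2.66 0.09]
```

View pics/w4.png

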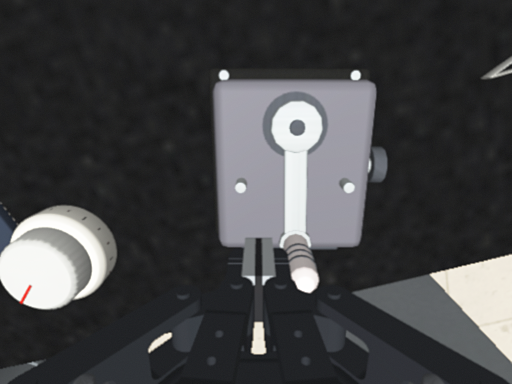

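The wrist view shows the lever pointing straight ahead at about 29°, with its post at (298,262) touching the fingers. I'll carry on to the stop.

jog_arm --rows '[{"xyz": [0.1, 0.8, 0], "delta_rot": [0, 0, 0], "fingers": 1}, {"xyz": [0.3, 1.6, 0], "delta_rot": [0, 0, 0], "fingers": 1}, {"xyz": [0.5, 2.3, 0], "delta_rot": [0, 0, 0], "fingers": 1}, {"xyz": [0.8, 3.0, 0], "delta_rot": [0, 0, 0], "fingers": 1}, {"xyz": [0.9, 3.4, 0], "delta_rot": [0, 0, 0], "fingers": 1}]'

```text
clock: 4.08
tcp_pos: [0.4501, 0.1103, 0.0673]
orientation: [-3.106, 0.414, -0.005]
contact_force: [-6.0, 27.4, -1.3]
grip_width: 0.0
```

```bash
python3 - <<'E'
from h import *
from bench import imaging
im2=imaging.grab_frame("wrist"); cv2.imwrite("pics/w5.png",im2)
to((.4502,.1124,.066))
E
```

```text
t 4.1333 p [0.45   0.1108 0.0673] F [-5.9 23.2 -0.6] yaw_y -105.1 tilt [ 0.004  0.008 -1.   ]
(0.4502, 0.1124, 0.066) [-0.03 -0.16  0.13]
```

View pics/w5.png

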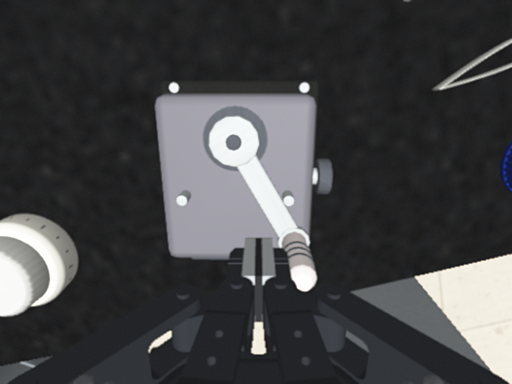

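The force has risen to 24 N and the arm is against its stop peg at (288,200), so the stop is reached. Next I unload and lift off.

jog_arm --rows '[{"xyz": [-0.2, -0.6, 0], "delta_rot": [0, 0, 0], "fingers": 1}, {"xyz": [-0.6, -2.2, 0], "delta_rot": [0, 0, 0], "fingers": 1}, {"xyz": [-0.7, -4.4, 0], "delta_rot": [0, 0, 0], "fingers": 1}, {"xyz": [0.2, -7.5, 0], "delta_rot": [0, 0, 0], "fingers": 1}, {"xyz": [0.8, -10, 0], "delta_rot": [0, 0, 0], "fingers": 1}]'

```text
clock: 4.55
tcp_pos: [0.4849, 0.2052, 0.0681]
orientation: [-3.107, 0.414, -0.005]
contact_force: [1.2, 0.2, 0.2]
grip_width: -0.0001
```

jog_arm --rows '[{"xyz": [0, 0, 0], "delta_rot": [0, 0, 0], "fingers": 1}, {"xyz": [0, 0, -3], "delta_rot": [0, 0, 0], "fingers": 1}, {"xyz": [0, 0, -6], "delta_rot": [0, 0, 0], "fingers": 1}, {"xyz": [0, 0, -9], "delta_rot": [0, 0, 0], "fingers": 1}, {"xyz": [0, 0, -12], "delta_rot": [0, 0, 0], "fingers": 1}]'

```text
clock: 4.97
tcp_pos: [0.4841, 0.2024, 0.1887]
orientation: [-3.109, 0.416, -0.003]
contact_force: [0.1, 0.1, -0.2]
grip_width: 0.0
```

```bash
python3 - <<'E'
from h import *
from bench import imaging
for c in ("wrist","top","scene"):
    im=imaging.grab_frame(c); cv2.imwrite(f"pics/{c}6.png",im)
to((.4502,.1124,.066))
t=cv2.imread("pics/top6.png");t0=cv2.imread("pics/top1.png");w=cv2.imread("pics/wrist6.png")
z=lambda a:cv2.resize(a[140:260,210:310],(250,300),interpolation=2)
cv2.imwrite("pics/f6.png",np.hstack([z(t0),z(t),cv2.resize(w,(300,300))]))
z=lambda a:cv2.resize(a[180:240,335:435],(400,240),interpolation=2)
cv2.imwrite("pics/g6.png",np.hstack([z(t0),z(t)]))
E
```

```text
t 5.1167 p [0.486  0.2034 0.19  ] F [ 0.5 -1.  -0.4] yaw_y -105.3 tilt [ 0.008  0.007 -1.   ]
(0.4502, 0.1124, 0.066) [-1.13  9.83 12.31]
```

View pics/f6.png

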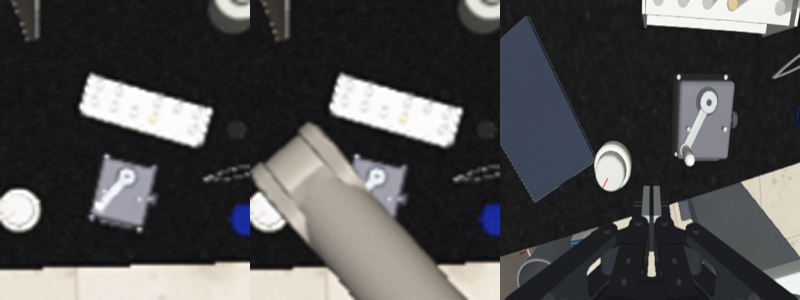

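View pics/g6.png

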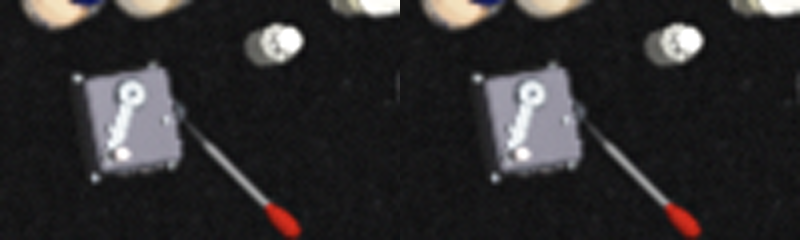

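View pics/wrist6.png

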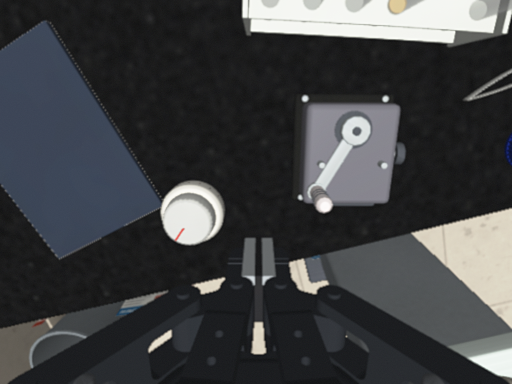

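The lever is back at rest, with its post at (322,203), 29° to the housing's left. The rack and the bottle counter look unchanged, and the gripper touches nothing.

```bash
python3 -c "
from bench import r
print(r.hand_in())"
```

```text
the job is handed in; nothing more can be done
None
```

The tube counter's lever was pushed to its stop once and sprang back to rest, and I handed the job in at about 5.1 s. I used the shut fingers and swung the post along its arc.

**At the stop:** the force on the tool rose to about 24–27 N, against the 4 N needed to hold the lever there. In the wrist picture the lever stood about 28–31° past straight ahead, where the stop should be at about 28°.

**After release:** I backed the fingers off along the arc and lifted clear. The wrist picture showed the lever back at rest, front-left. The rack and the bottle counter looked the same as in the first top picture. The force reading was about zero, with nothing touching the gripper.

**Checks that disagreed:** the first wrist-camera fix was about 13 mm off, because the arm was still settling. Repeating it with the arm nearly at rest agreed with the other cameras to within a few millimetres. In the last top picture the arm hid part of the tube counter, so its return to rest rests on the wrist picture.

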